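Make up two lidded jar sets on the pottery stall

ROBOT

A 7-joint arm with a two-finger parallel gripper is mounted at the origin on the work surface. World frame = base frame: x ahead of the robot, y to its left, z up, the work surface at z = 0. Lengths are in m, angles in rad, forces in N, time in s.
With the tool pointing down it reaches from about 0.425 to 1.025 m from the base axis. Payload 9.4 kg.
Tool frame: the origin (TCP) lies midway between the tips of the shut fingers; the grasp point (between the pads) lies 19 mm behind it; x points along the fingers, y is the direction in which the jaws open and shut, and the axes are right-handed (so a half turn about x gives the same grasp; the last joint's range is limited). The gripper opens to 93 mm and grips with 3 to 60 N. Pads are 15 mm wide; open, the fingers measure 128 mm over their backs; the gripper's body (75 mm by 188 mm) begins 65 mm behind the grasp point.
Start: joints at [-1.416, 0.599, -0.003, 1.599, 0.002, 0.943, -0.08], TCP at [0.167, 0.706, 0.219] pointing down, gripper open.
Joint ranges: [-2.57, 2.57], [-0.35, 1.97], [-1.29, 1.29], [0.11, 2.56], [-1.05, 4.19], [0.11, 1.86], [-2.63, 2.63]. Speed limits (rad/s): [2.22, 2.22, 3.01, 3.01, 3.14, 3.14, 3.14].

INTERFACE

Orientations are given as a unit quaternion [x, y, z, w].
In Python, from cell import r, vision, ticket gives the robot as it stands. The module is installed in compiled form; this text tells all that it offers.
- The arm moves only by the tool step_arm, never from a script. Its arguments are lists of equal length, an entry for each row: "linear": the shift along the tool's x, y, z in cm, a list of three; "rot": the turn, a rotation vector about the tool's x, y, z in rad, a list of three; "fingers": the opening, from 0 (shut) to 1 (fully open). In form: {"linear": [[tx, ty, tz], ...], "rot": [[ax, ay, az], ...], "fingers": [fingers, ...]}. A call has 1 to 10 rows; each row is the pose to reach, as a shift and turn from the pose commanded when the call began, along the tool's axes at that moment; what a row does not reach only later rows make up. A row lasts 1/8 s, in which the tool goes at most 62.5 mm and 10.7 degrees, less where a joint would pass 70% of its speed; a pose out of reach is approached as far as the arm can. A call with a gripper value outside its range is refused whole. The fingers move at their own pace and stop on an object; the grip force is fixed at half the most. Time passes only in rows, so rows that repeat a pose let the fingers close. It gives the time, the measured TCP pose, the force and the opening at its end, in the units of the state.
- r.state(): the state, without advancing time (a new reading comes with each control period).
- vision.grab_frame(name): name is "side" or "top"; returns a dict with "frame" (420x560x3 uint8, red, green, blue), "depth" (420x560 float32, m along the optical axis (not along the pixel's ray), 0 where there is no reading), "intrinsics" (3x3 intrinsics, pixels), "dist_coeffs" ([k1, k2, p1, p2, k3] as OpenCV has them; the pictures are not rectified), "rvec" (rotation vector, rad) and "tvec" (3), from world to camera coordinates, as OpenCV has them. Camera axes: x right, y down, z forward; pixel columns grow to the right and rows downward; lengths in m; the calibration is good to about 2 mm. A picture is of the moment at which its call begins.
- ticket.finish_job(): hands the job in, once; it reports no verdict.
The state is a dict: "clock": time; "joint_positions": joint angles; "joint_vel": joint speeds; "joint_torque": joint torques, N m; "tool_pos": TCP position; "ee_rot": TCP orientation; "wrist_force": force on the tool from outside, world axes, zero at the start; "ft_torque": the same for the moment, N m; "width": finger opening in m.
Only numpy, scipy, OpenCV 4.12 (cv2) and the standard library are available. Lean on these libraries where they do the work, as an engineer would, in place of code of your own. Each camera call takes 0.05 s, during which the arm holds its last target.

TASK

Make up the two jar sets for display. In the middle of the round wooden board stack, from the bottom up, the charcoal jar, the green jar and the terracotta lid; in the middle of the square marble tile stand the blue jar and put the white lid on it. Seat every piece fully and level, set the pottery down gently, and leave the vase, the tumbler and the bowl standing where they are.

Things in the scene. Friction and masses are not known exactly. Their poses are not given: they have to be found in the camera images.
- charcoal_jar_mid (a point): Round open jar glazed charcoal black, body 60 mm across, wall 3 mm, 54 mm high with its brown clay foot. The foot (lowest 8 mm, tapering from 44 to 36 mm) fits into the 54 mm mouth of any jar: stacked, the body rests on the rim below, adding 46 mm. Loose, about 160 g, upright. This point: on the axis, 27 mm above the underside (half-way up); z up.
- green_jar_mid (a point): Round open jar glazed green, body 60 mm across, wall 3 mm, 54 mm high with its brown clay foot. The foot (lowest 8 mm, tapering from 44 to 36 mm) fits into the 54 mm mouth of any jar: stacked, the body rests on the rim below, adding 46 mm. Loose, about 160 g, upright. This point: on the axis, 27 mm above the underside (half-way up); z up.
- blue_jar_mid (a point): Round open jar glazed blue, body 60 mm across, wall 3 mm, 54 mm high with its brown clay foot. The foot (lowest 8 mm, tapering from 44 to 36 mm) fits into the 54 mm mouth of any jar: stacked, the body rests on the rim below, adding 46 mm. Loose, about 160 g, upright. This point: on the axis, 27 mm above the underside (half-way up); z up.
- terracotta_lid_knob (a point): Lid glazed terracotta red-brown: plate 62 mm across, 6 mm thick, on it an upright round knob (22 mm across, 36 mm tall) to grip, below it a brown foot (8 mm high, 44 to 36 mm) that fits a jar's 54 mm mouth; 50 mm high in all. Loose, about 90 g, knob up. This point: on the axis, 36 mm above the underside, 14 mm below the knob's top, and 28 mm above the jar's rim once seated; z up.
- white_lid_knob (a point): Lid glazed white: plate 62 mm across, 6 mm thick, on it an upright round knob (22 mm across, 36 mm tall) to grip, below it a brown foot (8 mm high, 44 to 36 mm) that fits a jar's 54 mm mouth; 50 mm high in all. Loose, about 90 g, knob up. This point: on the axis, 36 mm above the underside, 14 mm below the knob's top, and 28 mm above the jar's rim once seated; z up.
- round_board_top (a point): Round dark wooden display board, 100 mm across, 12 mm thick, fixed flat on the counter (z = 0). This point is the centre of its top face; z up.
- square_tile_top (a point): Square pale marble display tile, 96 mm by 96 mm, 12 mm thick, fixed flat on the counter. This point is the centre of its top face; x and y along its sides, z up.
- bud_vase_mid (a point): Dusty pink bud vase, 112 mm high, at most 66 mm across, narrow neck. A bystander; loose. This point is on its axis, half-way up; z is its axis.
- ochre_tumbler_mid (a point): Ochre yellow tumbler without handle, 85 mm high, 68 mm across at the rim. A bystander; loose. This point is on its axis, half-way up; z is its axis.
- cream_bowl_mid (a point): Small cream bowl, 45 mm high, 80 mm across at the rim. A bystander; loose. This point is on its axis, half-way up; z is its axis.

How it is judged:
At the end, for the whole second after the job is handed in: Charcoal jar on the round board and blue jar on the square tile within 15 mm of the middle; green jar on charcoal jar, terracotta lid on green jar, white lid on blue jar, each within 8 mm of the axis below; heights within 4 mm of fully seated, tilt under 0.12 rad, at rest (horizontal distance between charcoal_jar_mid and round_board_top below 0.015 m and z of charcoal_jar_mid in the frame of round_board_top between 0.023 and 0.031 m and angle between each of charcoal_jar_mid, green_jar_mid, terracotta_lid_knob, blue_jar_mid, white_lid_knob's own z axis and vertical below 0.12 rad and linear speed of each of charcoal_jar, green_jar, terracotta_lid, blue_jar, white_lid below 0.02 m/s and horizontal distance between green_jar_mid and charcoal_jar_mid below 0.008 m and z of green_jar_mid in the frame of charcoal_jar_mid between 0.042 and 0.05 m and horizontal distance between terracotta_lid_knob and green_jar_mid below 0.008 m and z of terracotta_lid_knob in the frame of green_jar_mid between 0.051 and 0.059 m and horizontal distance between blue_jar_mid and square_tile_top below 0.015 m and z of blue_jar_mid in the frame of square_tile_top between 0.023 and 0.031 m and horizontal distance between white_lid_knob and blue_jar_mid below 0.008 m and z of white_lid_knob in the frame of blue_jar_mid between 0.051 and 0.059 m); the robot touches nothing.
It fails at once if the vase, the tumbler or the bowl is pushed more than 25 mm from its place or tipped over (distance of any of bud_vase_mid, ochre_tumbler_mid, cream_bowl_mid from where it was at the start of the episode above 0.025 m or angle between any of bud_vase_mid, ochre_tumbler_mid, cream_bowl_mid's own z axis and vertical above 0.6 rad).
It fails at once if a jar or lid is dropped (moves faster than 0.5 m/s, a fall of some 13 mm, while the fingers do not hold it) ((linear speed of charcoal_jar above 0.5 m/s and contact force between charcoal_jar and the fingers below 0.2 N) or (linear speed of green_jar above 0.5 m/s and contact force between green_jar and the fingers below 0.2 N) or (linear speed of blue_jar above 0.5 m/s and contact force between blue_jar and the fingers below 0.2 N) or (linear speed of terracotta_lid above 0.5 m/s and contact force between terracotta_lid and the fingers below 0.2 N) or (linear speed of white_lid above 0.5 m/s and contact force between white_lid and the fingers below 0.2 N)).
It also fails if it takes over 144 s, if anything falls off the work surface, if the arm or the gripper's body presses on something with over 40 N, if the wrist force passes 120 N, or if a joint passes its speed limit or range.

## Working session

There is one attempt and no reset: what is moved stays moved. The work goes in short steps, Python scripts to look and compute and a tool call to move; the robot and the scene stay as the last step left them, time stands still between calls to the robot, and variables do not carry over. Pictures are saved under pics/ and viewed, and the job is handed in when it is done.

Besides the shell and the picture viewer there is one more tool, called after "Request:" by a JSON object that holds its "method" and its "body". step_arm: Moves the arm, as the interface text tells. Its arguments: {"type":"object","properties":{"linear":{"type":"array"},"rot":{"type":"array"},"fingers":{"type":"array"}},"required":["linear","rot","fingers"]}

```bash
mkdir -p pics; ls
python3 - <<'E'
from cell import r, vision, ticket
import cv2,pickle
print(r.state())
d={}
for n in ("top","side"):
    f=vision.grab_frame(n); d[n]=f
    cv2.imwrite(f"pics/{n}0.png",f["frame"][:,:,::-1])
    print(n,f["intrinsics"],f["dist_coeffs"],f["rvec"],f["tvec"])
pickle.dump(d,open("f0.pkl","wb"))
E
```

```text
pics
{'clock': 0.0, 'joint_positions': array([-1.41571911,  0.60012481, -0.00252512,  1.60013382,  0.00180387,
        0.94287308, -0.07980006]), 'joint_vel': array([ 8.96301032e-04,  1.01612122e-04, -5.08527606e-06,  4.75977333e-04,
        9.22021646e-04,  5.97316225e-04,  2.21218601e-03]), 'joint_torque': array([-7.49106130e-05, -7.65073085e+01,  1.49725355e+00, -2.52358782e+01,
       -5.24782017e-02,  1.68855482e-02,  1.53055012e-04]), 'tool_pos': array([0.16645641, 0.70513479, 0.21775904]), 'ee_rot': array([ 0.08120281,  0.70237372, -0.08228963,  0.70235722]), 'wrist_force': array([-0.29686226, -0.66576862, -0.65975545]), 'ft_torque': array([-0.08487869, -0.02283145,  0.03469507]), 'width': 0.09329600570897581}
top [[475.65663102   0.         273.94476255]
 [  0.         475.65663102 201.66959349]
 [  0.           0.           1.        ]] [-0.09863089  0.          0.          0.          0.        ] [ 1.94036766 -2.26060347  0.25142579] [0.06686989 0.53506817 1.26596596]
side [[446.45110872   0.         279.43387332]
 [  0.         446.45110872 208.15940242]
 [  0.           0.           1.        ]] [-0.07638571  0.          0.          0.          0.        ] [ 2.16814344 -0.78121812  0.35729383] [-0.40342347  0.2693386   0.97575751]
```

View pics/top0.png

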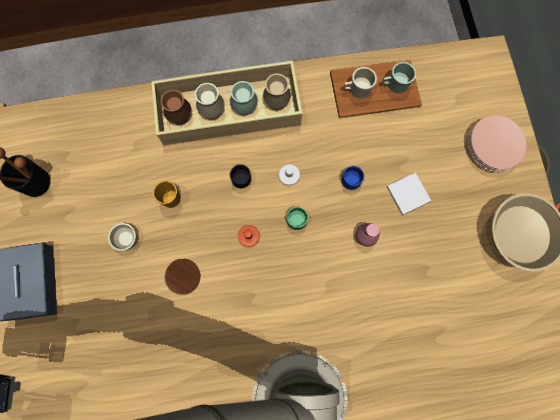

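View pics/side0.png

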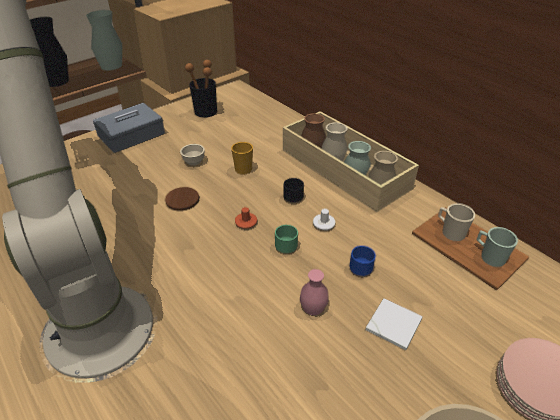

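The top view shows the charcoal jar (241,176), green jar (297,217), blue jar (352,178), terracotta lid (249,236), white lid (289,174), board (183,276) and tile (409,193). The bystanders are the vase (368,235), tumbler (168,194) and bowl (123,237). Nothing is hidden.

```bash
cat > h.py <<'E'
import numpy as np,cv2
from scipy.optimize import least_squares
def cloud(f):
    K=f["intrinsics"];D=f["dist_coeffs"];d=f["depth"];h,w=d.shape
    u,v=np.meshgrid(np.arange(w),np.arange(h))
    p=cv2.undistortPoints(np.stack([u,v],-1).reshape(-1,1,2).astype(np.float64),K,D).reshape(h,w,2)
    P=np.dstack([p[...,0]*d,p[...,1]*d,d])
    R=cv2.Rodrigues(np.array(f["rvec"],float))[0]
    W=(P-np.array(f["tvec"]).ravel())@R
    W[d<=0]=np.nan
    return W
def proj(f,pts):
    return cv2.projectPoints(np.array(pts,float).reshape(-1,3),np.array(f["rvec"],float),np.array(f["tvec"],float),f["intrinsics"],np.array(f["dist_coeffs"]))[0].reshape(-1,2)
def band(W,c,rad,z0,z1):
    m=(np.hypot(W[...,0]-c[0],W[...,1]-c[1])<rad)&(W[...,2]>z0)&(W[...,2]<z1)
    return W[m]
def circ(p,r):
    f=lambda q:np.hypot(p[:,0]-q[0],p[:,1]-q[1])-r
    s=least_squares(f,p[:,:2].mean(0),loss='soft_l1',f_scale=.002)
    return s.x,np.sqrt(np.mean(f(s.x)**2))
E
python3 - <<'E'
import pickle;from h import *
np.set_printoptions(precision=4,suppress=True)
d=pickle.load(open("f0.pkl","rb"))
T=cloud(d["top"]);S=cloud(d["side"])
px=dict(charcoal=(241,176),green=(297,217),blue=(352,178),terra=(249,236),white=(289,174),board=(183,276),tile=(409,193),vase=(368,235),tumbler=(168,194),bowl=(123,237))
for n,(u,v) in px.items():
    c=T[v,u]
    a=band(T,c,.06,.02 if n not in("board","tile") else .006,.15); b=band(S,c,.06,.02 if n not in("board","tile") else .006,.15)
    print(n,c,"top n",len(a),np.median(a,0)if len(a) else 0,np.nanmax(a[:,2]) if len(a) else 0,"| side",len(b),b.mean(0) if len(b) else 0,b[:,2].max() if len(b) else 0)
E
```

```text
charcoal [0.6405 0.0674 0.0152] top n 204 [0.6367 0.0684 0.0455] 0.06115276894752803 | side 378 [0.6324 0.0693 0.0386] 0.05695736584144732
green [ 0.4959 -0.0753  0.0096] top n 166 [ 0.4919 -0.0711  0.0482] 0.06264010161326743 | side 445 [ 0.4856 -0.0721  0.0392] 0.05720099619438296
blue [ 0.5847 -0.2527  0.0165] top n 208 [ 0.5855 -0.2501  0.0457] 0.06257376995271195 | side 486 [ 0.5795 -0.2494  0.04  ] 0.05794933743900604
terra [0.4549 0.0676 0.0543] top n 71 [0.4623 0.0718 0.0492] 0.056150456403731966 | side 91 [0.4594 0.0679 0.0391] 0.05422782086928678
white [ 0.6153 -0.0701  0.0492] top n 83 [ 0.6233 -0.0699  0.0477] 0.05797454175717082 | side 94 [ 0.6198 -0.0744  0.0398] 0.052768383754401176
board [0.3767 0.2685 0.0148] top n 1001 [0.3767 0.2714 0.0131] 0.021395869474204174 | side 593 [0.3746 0.2714 0.0114] 0.016488155613145046
tile [ 0.5157 -0.4108  0.0126] top n 1032 [ 0.5158 -0.4104  0.0138] 0.024087357843547364 | side 1555 [ 0.5126 -0.4107  0.0122] 0.017228483246858967
vase [ 0.4033 -0.2514  0.0863] top n 455 [ 0.4061 -0.2502  0.071 ] 0.12008202758738015 | side 892 [ 0.401  -0.2671  0.0694] 0.11514373534988631
tumbler [0.6217 0.2875 0.0065] top n 414 [0.617  0.2855 0.0665] 0.09379588275979585 | side 517 [0.602  0.2771 0.061 ] 0.08730247504626022
bowl [0.5145 0.4314 0.0056] top n 317 [0.5175 0.4351 0.042 ] 0.05295007723940546 | side 332 [0.5063 0.4269 0.0348] 0.04846311776213528
```

```bash
cat >> h.py <<'E'
def hullmask(f,c,parts):
    m=np.zeros(f["depth"].shape,np.uint8); S=8
    big=np.zeros((m.shape[0]*S,m.shape[1]*S),np.uint8) if False else None
    a=np.linspace(0,2*np.pi,60)
    pts=[]
    for r,z in parts: pts+=list(zip(c[0]+r*np.cos(a),c[1]+r*np.sin(a),np.full(60,z)))
    return cv2.convexHull(proj(f,pts).astype(np.float32))
def silfit(f,W,c,parts,zlo,zhi=1,rad=.055):
    """match centroid of z-band silhouette (filled hull) with the model's; returns xy"""
    m=((np.hypot(W[...,0]-c[0],W[...,1]-c[1])<rad)&(W[...,2]>zlo)&(W[...,2]<zhi)).astype(np.uint8)
    n,l,s,_=cv2.connectedComponentsWithStats(m); i=1+np.argmax(s[1:,4]); m=(l==i).astype(np.uint8)
    ys,xs=np.nonzero(m); h=cv2.convexHull(np.stack([xs,ys],1).astype(np.float32))
    def cen(h): M=cv2.moments(h); return np.array([M["m10"],M["m01"]])/M["m00"],M["m00"]
    t,A=cen(h)
    g=lambda q:cen(hullmask(f,q,parts))[0]-t
    s=least_squares(g,c[:2],x_scale=.01,diff_step=1e-3)
    return s.x,A,cen(hullmask(f,s.x,parts))[1]
JAR=[(.03,.014),(.03,.054)];KNOB=[(.011,.024),(.011,.05)]
E
cat > m0.py <<'E'
import pickle;from h import *
np.set_printoptions(precision=4,suppress=True)
d=pickle.load(open("f0.pkl","rb"))
Cl={k:cloud(d[k]) for k in d}
obj=dict(charcoal=(.635,.069,JAR,.014),green=(.489,-.072,JAR,.014),blue=(.582,-.25,JAR,.014),terra=(.461,.070,KNOB,.024),white=(.621,-.072,KNOB,.024),board=(.376,.27,[(.05,.012)],.007),vase=(.404,-.26,[(.02,.02),(.033,.05),(.012,.11)],.02),tumbler=(.615,.282,[(.025,.0),(.034,.085)],.02),bowl=(.51,.43,[(.025,.02),(.04,.045)],.02))
for n,(x,y,p,z) in obj.items():
    for k in d:
        print(n,k,*silfit(d[k],Cl[k],(x,y),p,z, rad=.06))
# colour-based plate/board/tile
for n,c,z in(("board",(.376,.27),.012),("tile",(.514,-.411),.012)):
  for k in d:
    f=d[k];W=Cl[k];fr=f["frame"].astype(int)
    near=np.hypot(W[...,0]-c[0],W[...,1]-c[1])<.085
    g=fr.sum(2); m=(near&((g<250) if n=="board" else ((fr.max(2)-fr.min(2)<40)&(g>400)))).astype(np.uint8)
    nn,l,s,ce=cv2.connectedComponentsWithStats(m); i=1+np.argmax(s[1:,4])
    q=cv2.undistortPoints(ce[i].reshape(1,1,2),f["intrinsics"],f["dist_coeffs"]).ravel()
    R=cv2.Rodrigues(np.array(f["rvec"],float))[0]; o=-R.T@np.array(f["tvec"]).ravel(); ray=R.T@np.array([q[0],q[1],1])
    P=o+ray*(z-o[2])/ray[2]
    ys,xs=np.nonzero(l==i)
    print(n,k,P,s[i],"cloud mean",np.nanmean(W[l==i],0))
    if n=="tile":
        h=W[l==i][:,:2]; print(cv2.minAreaRect((h[~np.isnan(h[:,0])]*1000).astype(np.float32)))
E
python3 m0.py
```

```text
charcoal top [0.6364 0.0698] 386.5 407.9502843877999
charcoal side [0.6333 0.0703] 406.0 427.8852738267742
green top [ 0.4896 -0.0712] 384.5 406.1025384408422
green side [ 0.487  -0.0706] 515.0 559.0303846313618
blue top [ 0.5833 -0.2497] 400.0 415.2442922296468
blue side [ 0.5812 -0.248 ] 587.5 626.9782188436948
terra top [0.464  0.0717] 47.0 60.163617663201876
terra side [0.4609 0.0709] 76.0 91.82660379551817
white top [ 0.6267 -0.0712] 50.5 63.49992123153061
white side [ 0.6229 -0.0716] 74.5 92.69730460899882
board top [0.3775 0.2722] 965.0 985.0957436191384
board side [0.3744 0.2715] 572.5 568.9211338084424
vase top [ 0.4109 -0.2575] 436.5 434.3794297869317
vase side [ 0.4092 -0.2592] 915.5 764.935818743892
tumbler top [0.6089 0.2816] 523.0 550.9972604734357
tumbler side [0.6109 0.291 ] 499.0 574.1681601250311
bowl top [0.5081 0.4219] 606.0 613.4868817014503
bowl side [0.5034 0.4197] 363.5 323.8535129673546
board top [0.3774 0.2709 0.012 ] [165 259  36  35 974] cloud mean [0.3774 0.2708 0.0131]
board side [0.3727 0.2669 0.012 ] [166 187  34  24 619] cloud mean [0.3735 0.2685 0.0109]
tile top [ 0.5163 -0.4104  0.012 ] [ 388  173   43   41 1034] cloud mean [ 0.516  -0.4099  0.0139]
((517.2438354492188, -410.7618713378906), (97.6710205078125, 96.18437194824219), 15.500688552856445)
tile side [ 0.5132 -0.4101  0.012 ] [ 366  299   56   49 1565] cloud mean [ 0.5135 -0.4097  0.0122]
((519.919921875, -405.54339599609375), (108.89156341552734, 97.77086639404297), 16.855684280395508)
```

```bash
cat > go.py <<'E'
import sys,numpy as np
from scipy.spatial.transform import Rotation as Ro
from cell import r
np.set_printoptions(precision=3,suppress=True)
s=r.state();R=Ro.from_quat(s["ee_rot"])
print("clk",round(s["clock"],2),"tcp",np.array(s["tool_pos"]),"w",round(float(s["width"]),4),"F",s["wrist_force"],"q",s["joint_positions"])
print("tool axes\n",R.as_matrix().T)
if len(sys.argv)>3:
    t=np.array(list(map(float,sys.argv[1:4])))
    print("shift cm",R.inv().apply(t-s["tool_pos"])*100)
yaw=float(sys.argv[4]) if len(sys.argv)>4 else None
if yaw is not None:
    y=np.array([np.cos(yaw),np.sin(yaw),0]);x=np.array([0,0,-1.]);z=np.cross(x,y)
    D=Ro.from_matrix(np.stack([x,y,z],1))
    print("rot",(R.inv()*D).as_rotvec())
E
python3 go.py .635 .07 .15 1.5708; python3 go.py .635 .07 .15 -1.5708
```

```text
clk 0.1 tcp [0.166 0.705 0.218] w 0.0929 F [ 0.811 -0.244  0.812] q [-1.416  0.6   -0.003  1.6    0.002  0.943 -0.08 ]
tool axes
 [[-0.    -0.001 -1.   ]
 [ 0.23   0.973 -0.001]
 [ 0.973 -0.23   0.   ]]
shift cm [  6.864 -51.05   60.191]
rot [-0.232 -0.     0.001]
clk 0.1 tcp [0.166 0.705 0.218] w 0.0929 F [ 0.811 -0.244  0.812] q [-1.416  0.6   -0.003  1.6    0.002  0.943 -0.08 ]
tool axes
 [[-0.    -0.001 -1.   ]
 [ 0.23   0.973 -0.001]
 [ 0.973 -0.23   0.   ]]
shift cm [  6.864 -51.05   60.191]
rot [2.91  0.002 0.   ]
```

Request:
{"method": "step_arm", "body": {"linear": [[4,-5,6],[6,-10,12],[6,-15,18],[6,-20,24],[6,-25,30],[6,-30,36],[6,-35,42],[6,-40,48],[6.5,-45,54],[6.9,-50,59]], "rot": [[-0.05,0,0],[-0.1,0,0],[-0.15,0,0],[-0.2,0,0],[-0.232,0,0],[-0.232,0,0],[-0.232,0,0],[-0.232,0,0],[-0.232,0,0],[-0.232,0,0]], "fingers": [1,1,1,1,1,1,1,1,1,1]}}

```text
clock: 1.35
tool_pos: [0.5354, 0.2114, 0.1552]
ee_rot: [-0.0, 0.707, 0.0, 0.707]
wrist_force: [0.3, 0.0, 0.5]
width: 0.0932
```

```bash
python3 go.py .635 .07 .10 1.5708
```

```text
clk 1.35 tcp [0.535 0.211 0.155] w 0.0932 F [0.334 0.043 0.544] q [-0.399  0.503 -0.108  2.002  0.087  0.641  1.008]
tool axes
 [[ 0.  0. -1.]
 [-0.  1.  0.]
 [ 1.  0.  0.]]
shift cm [  5.518 -14.141   9.954]
rot [ 0.  0. -0.]
```

Request:
{"method": "step_arm", "body": {"linear": [[1,-4,3],[2,-8,6],[3.5,-12,8.5],[5.5,-14.1,10],[5.5,-14.1,10],[5.5,-14.1,10],[5.5,-14.1,10]], "rot": [[0,0,0],[0,0,0],[0,0,0],[0,0,0],[0,0,0],[0,0,0],[0,0,0]], "fingers": [1,1,1,1,1,1,1]}}

```text
clock: 2.22
tool_pos: [0.6341, 0.0737, 0.101]
ee_rot: [-0.001, 0.707, 0.001, 0.707]
wrist_force: [-0.6, -0.6, 0.5]
width: 0.093
```

```bash
python3 go.py .635 .07 .016 1.5708
python3 - <<'E'
from cell import vision
import cv2,pickle
d={n:vision.grab_frame(n) for n in("top","side")}
pickle.dump(d,open("f1.pkl","wb"))
import numpy as np
cv2.imwrite("pics/both1.png",cv2.resize(np.hstack([d["top"]["frame"][100:300,140:340],d["side"]["frame"][60:260,200:400]]),None,fx=2,fy=2)[:,:,::-1])
E
```

```text
clk 2.23 tcp [0.634 0.074 0.101] w 0.093 F [-0.624 -0.561  0.517] q [-0.132  0.637 -0.11   1.896  0.112  0.613  1.261]
tool axes
 [[ 0.001  0.001 -1.   ]
 [-0.002  1.     0.001]
 [ 1.     0.002  0.001]]
shift cm [ 8.502 -0.374  0.086]
rot [ 0.002  0.001 -0.001]
```

View pics/both1.png

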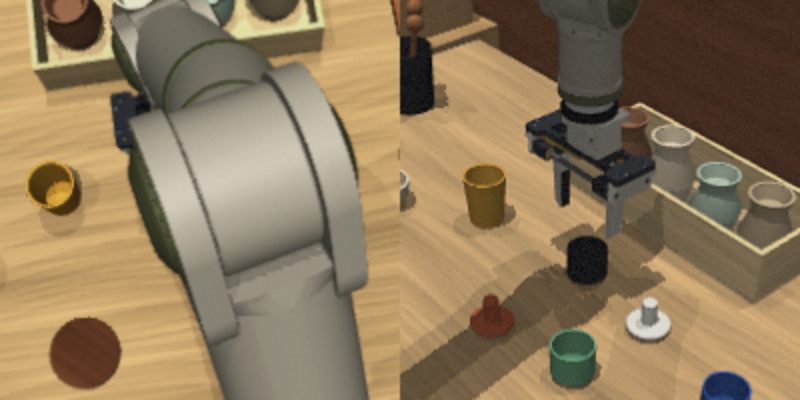

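The side view shows the open fingers straddling the charcoal jar (at about (587,260) in the composite), so I'm descending.

Request:
{"method": "step_arm", "body": {"linear": [[2,-0.35,0.1],[4,-0.35,0.1],[6,-0.35,0.1],[7.5,-0.35,0.1],[8.3,-0.35,0.1],[8.3,-0.35,0.1],[8.3,-0.35,0.1]], "rot": [[0,0,0],[0,0,0],[0,0,0],[0,0,0],[0,0,0],[0,0,0],[0,0,0]], "fingers": [1,1,1,1,1,1,1]}}

```text
clock: 3.2
tool_pos: [0.6358, 0.0686, 0.0178]
ee_rot: [-0.0, 0.707, 0.0, 0.707]
wrist_force: [-0.1, 0.5, 0.3]
width: 0.0933
```

```bash
python3 go.py .635 .07 .016 1.5708
```

```text
clk 3.2 tcp [0.636 0.069 0.018] w 0.0933 F [-0.112  0.492  0.319] q [-0.139  0.755 -0.088  1.93   0.135  0.461  1.246]
tool axes
 [[ 0.001  0.    -1.   ]
 [-0.     1.     0.   ]
 [ 1.     0.     0.001]]
shift cm [ 0.18   0.141 -0.076]
rot [ 0.     0.001 -0.   ]
```

Request:
{"method": "step_arm", "body": {"linear": [[0.1,0.1,0],[0.1,0.1,0],[0.1,0.1,0],[0.1,0.1,0],[0.1,0.1,0],[0.1,0.1,0],[0.1,0.1,0],[0.1,0.1,0]], "rot": [[0,0,0],[0,0,0],[0,0,0],[0,0,0],[0,0,0],[0,0,0],[0,0,0],[0,0,0]], "fingers": [1,0,0,0,0,0,0,0]}}

```text
clock: 4.2
tool_pos: [0.6354, 0.0696, 0.0164]
ee_rot: [-0.0, 0.707, 0.0, 0.707]
wrist_force: [0.4, 0.5, 1.2]
width: 0.0601
```

```bash
python3 go.py .376 .271 .15 1.5708
```

```text
clk 4.2 tcp [0.635 0.07  0.016] w 0.0601 F [0.41  0.546 1.171] q [-0.141  0.757 -0.087  1.931  0.135  0.459  1.245]
tool axes
 [[ 0.  0. -1.]
 [-0.  1.  0.]
 [ 1.  0.  0.]]
shift cm [-13.364  20.143 -25.936]
rot [ 0.  0. -0.]
```

Request:
{"method": "step_arm", "body": {"linear": [[-1,0,0],[-3,0,0],[-6,0,0],[-9,1,-2],[-11,4,-5.5],[-12,7,-9],[-12,10,-13],[-12,13,-17],[-12,16,-21],[-12,18,-23.5]], "rot": [[0,0,0],[0,0,0],[0,0,0],[0,0,0],[0,0,0],[0,0,0],[0,0,0],[0,0,0],[0,0,0],[0,0,0]], "fingers": [0,0,0,0,0,0,0,0,0,0]}}

```text
clock: 5.45
tool_pos: [0.3986, 0.2508, 0.1377]
ee_rot: [-0.0, 0.707, 0.001, 0.707]
wrist_force: [0.6, 0.6, -2.0]
width: 0.0607
```

```bash
python3 go.py .376 .271 .08 1.5708
```

```text
clk 5.45 tcp [0.399 0.251 0.138] w 0.0607 F [ 0.589  0.65  -2.041] q [-0.616  0.429 -0.089  2.244  0.081  0.47   0.804]
tool axes
 [[ 0.001  0.001 -1.   ]
 [-0.002  1.     0.001]
 [ 1.     0.002  0.001]]
shift cm [ 5.768  2.02  -2.264]
rot [ 0.002  0.001 -0.001]
```

Request:
{"method": "step_arm", "body": {"linear": [[2,1.5,-1.5],[4,2,-2.2],[6,2,-2.2],[7,2,-2.2],[7,2,-2.2],[7,2,-2.2],[7,2,-2.2]], "rot": [[0,0,0],[0,0,0],[0,0,0],[0,0,0],[0,0,0],[0,0,0],[0,0,0]], "fingers": [0,0,0,0,0,0,0]}}

```text
clock: 6.32
tool_pos: [0.3787, 0.2696, 0.067]
ee_rot: [0.0, 0.707, 0.0, 0.707]
wrist_force: [-0.6, -0.0, -1.1]
width: 0.0602
```

```bash
python3 go.py .376 .271 .0285 1.5708
```

```text
clk 6.33 tcp [0.379 0.27  0.067] w 0.0602 F [-0.598 -0.034 -1.134] q [-0.703  0.558 -0.053  2.31   0.104  0.275  0.722]
tool axes
 [[ 0.001  0.001 -1.   ]
 [ 0.     1.     0.001]
 [ 1.    -0.     0.001]]
shift cm [ 3.846  0.142 -0.274]
rot [-0.     0.001 -0.001]
```

Request:
{"method": "step_arm", "body": {"linear": [[0.8,0.1,-0.2],[1.6,0.1,-0.2],[2.2,0.1,-0.2],[2.7,0.1,-0.2],[3.1,0.1,-0.2],[3.4,0.1,-0.2],[3.5,0.1,-0.2],[3.5,0.1,-0.2],[3.5,0.1,-0.2]], "rot": [[0,0,0],[0,0,0],[0,0,0],[0,0,0],[0,0,0],[0,0,0],[0,0,0],[0,0,0],[0,0,0]], "fingers": [0,0,0,0,0,0,0,0,0]}}

```text
clock: 7.45
tool_pos: [0.3764, 0.2705, 0.0314]
ee_rot: [-0.0, 0.707, 0.0, 0.707]
wrist_force: [0.8, 0.3, -1.6]
width: 0.0601
```

```bash
python3 go.py .376 .271 .0285 1.5708
```

```text
clk 7.45 tcp [0.376 0.271 0.031] w 0.0601 F [ 0.757  0.333 -1.559] q [-0.722  0.63  -0.035  2.331  0.114  0.182  0.709]
tool axes
 [[ 0.  0. -1.]
 [-0.  1.  0.]
 [ 1.  0.  0.]]
shift cm [ 0.294  0.048 -0.04 ]
rot [ 0.  0. -0.]
```

Request:
{"method": "step_arm", "body": {"linear": [[0.1,0,0],[0.2,0,0],[0.3,0,0],[0.35,0,0],[0.35,0,0]], "rot": [[0,0,0],[0,0,0],[0,0,0],[0,0,0],[0,0,0]], "fingers": [0,0,0,0,0]}}

```text
clock: 8.07
tool_pos: [0.3764, 0.2705, 0.0283]
ee_rot: [0.0, 0.707, 0.0, 0.707]
wrist_force: [-0.9, -0.0, 9.2]
width: 0.0601
```

Request:
{"method": "step_arm", "body": {"linear": [[0,0,0],[0,0,0],[0,0,0],[0,0,0],[-1,0,0],[-3,0,0],[-6,0,0],[-8,-2,1],[-9,-6,2],[-9,-10,4]], "rot": [[0,0,0],[0,0,0],[0,0,0],[0,0,0],[0,0,0],[0,0,0],[0,0,0],[0,0,0],[0,0,0],[0,0,0]], "fingers": [0.75,1,1,1,1,1,1,1,1,1]}}

```text
clock: 9.32
tool_pos: [0.4165, 0.1698, 0.1193]
ee_rot: [-0.0, 0.707, 0.001, 0.708]
wrist_force: [0.4, 0.5, 0.2]
width: 0.0928
```

```bash
python3 go.py .488 -.071 .10 1.5708
```

```text
clk 9.32 tcp [0.417 0.17  0.119] w 0.0928 F [0.356 0.549 0.165] q [-0.434  0.445 -0.109  2.304  0.122  0.396  0.929]
tool axes
 [[ 0.002  0.001 -1.   ]
 [-0.002  1.     0.001]
 [ 1.     0.002  0.002]]
shift cm [  1.925 -24.092   7.103]
rot [ 0.002  0.002 -0.001]
```

Request:
{"method": "step_arm", "body": {"linear": [[0,-4,1.5],[0,-9,3],[0,-14,4.5],[1,-19,6],[2,-22,6.8],[2,-24,7.1],[2,-24,7.1],[2,-24,7.1],[2,-24,7.1]], "rot": [[0,0,0],[0,0,0],[0,0,0],[0,0,0],[0,0,0],[0,0,0],[0,0,0],[0,0,0],[0,0,0]], "fingers": [1,1,1,1,1,1,1,1,1]}}

```text
clock: 10.45
tool_pos: [0.4874, -0.0684, 0.0981]
ee_rot: [-0.001, 0.707, 0.001, 0.707]
wrist_force: [-0.8, -0.2, 0.1]
width: 0.093
```

```bash
python3 go.py .488 -.071 .016 1.5708
python3 - <<'E'
from cell import vision
import cv2,pickle
from h import *
f=vision.grab_frame("side");W=cloud(f)
print(silfit(f,W,(.376,.271),[(.03,.026),(.03,.066)],.026))
g=vision.grab_frame("top");W2=cloud(g)
try: print(silfit(g,W2,(.376,.271),[(.03,.026),(.03,.066)],.026))
except Exception as e: print(e)
cv2.imwrite("pics/b2.png",cv2.resize(np.hstack([g["frame"][200:340,100:280],f["frame"][120:260,120:360]]),None,fx=1.8,fy=1.8)[:,:,::-1])
E
```

```text
clk 10.45 tcp [ 0.487 -0.068  0.098] w 0.093 F [-0.819 -0.181  0.058] q [ 0.135  0.519 -0.154  2.225  0.192  0.409  1.396]
tool axes
 [[ 0.     0.    -1.   ]
 [-0.002  1.     0.   ]
 [ 1.     0.002  0.   ]]
shift cm [ 8.214 -0.265  0.058]
rot [ 0.002  0.    -0.   ]
(array([0.37408449, 0.27002732]), 428.0, 440.5396739557618)
(array([0.37572346, 0.26829704]), 427.5, 441.3250325147528)
```

View pics/b2.png

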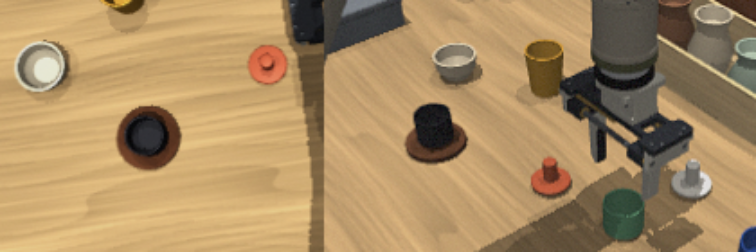

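The charcoal jar stands centred on the board, at (148,135) on the left and (434,125) on the right. The fingers are over the green jar.

Request:
{"method": "step_arm", "body": {"linear": [[2,-0.2,0.1],[4,-0.2,0.1],[6,-0.2,0.1],[7.5,-0.2,0.1],[8.2,-0.2,0.1],[8.2,-0.2,0.1],[8.2,-0.2,0.1],[8.2,-0.2,0.1]], "rot": [[0,0,0],[0,0,0],[0,0,0],[0,0,0],[0,0,0],[0,0,0],[0,0,0],[0,0,0]], "fingers": [1,1,1,1,1,1,1,1]}}

```text
clock: 11.55
tool_pos: [0.4887, -0.0716, 0.0163]
ee_rot: [-0.0, 0.707, 0.0, 0.707]
wrist_force: [-0.1, -0.1, 0.6]
width: 0.0929
```

Request:
{"method": "step_arm", "body": {"linear": [[0,0,0],[0,0,0],[0,0,0],[0,0,0],[0,0,0],[0,0,0]], "rot": [[0,0,0],[0,0,0],[0,0,0],[0,0,0],[0,0,0],[0,0,0]], "fingers": [0,0,0,0,0,0]}}

```text
clock: 12.3
tool_pos: [0.4885, -0.0714, 0.0158]
ee_rot: [-0.0, 0.707, 0.0, 0.707]
wrist_force: [0.6, 0.8, 1.5]
width: 0.0587
```

```bash
python3 go.py .376 .271 .15 1.5708
```

```text
clk 12.3 tcp [ 0.488 -0.071  0.016] w 0.0587 F [0.647 0.787 1.469] q [ 0.085  0.674 -0.079  2.267  0.242  0.208  1.358]
tool axes
 [[ 0.  0. -1.]
 [-0.  1.  0.]
 [ 1.  0.  0.]]
shift cm [-13.414  34.244 -11.234]
rot [ 0.  0. -0.]
```

Run:
```python
from cell import r,vision
print(r.state()["width"],r.state()["clock"])
vision.grab_frame("side")
print(r.state()["width"],r.state()["clock"])
```

```text
0.058736296532404926 12.3
0.058311600630796226 12.35
```

Run:
```python
from cell import r,vision
import cv2
from h import *
f=vision.grab_frame("side");print(r.state()["width"],r.state()["clock"]);W=cloud(f)
print(silfit(f,W,(.487,-.071),[(.03,.014),(.03,.05)],.014,.05,.04))
p=band(W,(.487,-.071),.05,.02,.05)
cv2.imwrite("pics/b3.png",cv2.resize(f["frame"][150:280,200:400],None,fx=4,fy=4)[:,:,::-1])
```

```text
0.05879936840439981 12.4
(array([ 0.46923756, -0.08479423]), 222.5, 549.1185383498669)
```

View pics/b3.png

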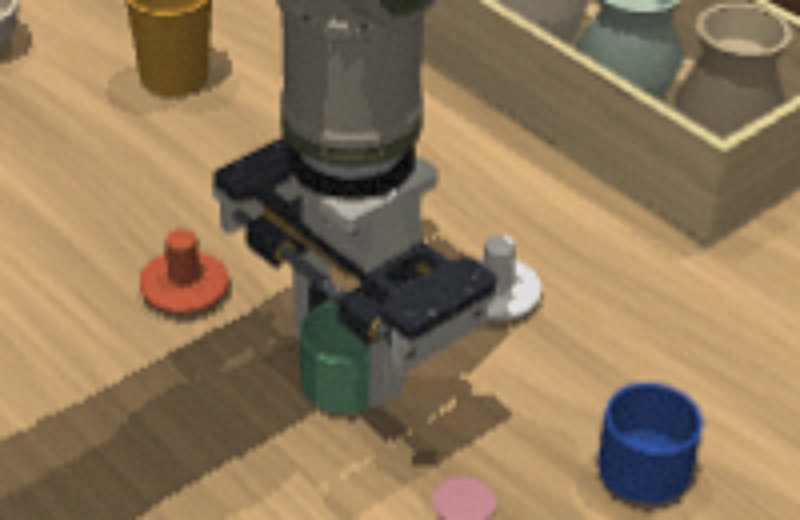

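Run:
```python
import pickle
from h import *
d=pickle.load(open("f0.pkl","rb"));f=d["side"]
for x in (.480,.487,.4885):
    h=hullmask(f,(x,-.071),JAR).reshape(-1,2); print(x,(h.min(0)-[200,150])*4,(h.max(0)-[200,150])*4)
a=f["frame"].astype(int)
for k,im in(("old",f["frame"]),("new",None)):
    if im is None:
        import cv2; im=cv2.resize(cv2.imread("pics/b3.png"),None,fx=.25,fy=.25,interpolation=cv2.INTER_AREA)[:,:,::-1]; off=(200,150)
    else: im=im[150:280,200:400]
    b=im.astype(int); m=((b[...,1]>b[...,0]*1.5)&(b[...,1]>40)).astype(np.uint8)
    n,l,s,c=cv2.connectedComponentsWithStats(m);i=1+np.argmax(s[1:,4]);print(k,s[i]*np.array([4,4,4,4,1]))
```

```text
0.48 [288.78515625 302.21099854] [383.49719238 412.53442383]
0.487 [297.3614502  297.52124023] [391.80053711 407.44451904]
0.4885 [299.19262695 296.51983643] [393.57324219 406.35766602]
old [300 300  92 108 198]
new [604 388  96 112 321]
```

Request:
{"method": "step_arm", "body": {"linear": [[-1,0,0],[-2.5,0,0],[-5,0,0],[-8,1,0],[-10.5,4,-1],[-12,8,-2.5],[-12,13,-4],[-12,18,-6],[-12,23,-8],[-12,28,-9.5]], "rot": [[0,0,0],[0,0,0],[0,0,0],[0,0,0],[0,0,0],[0,0,0],[0,0,0],[0,0,0],[0,0,0],[0,0,0]], "fingers": [0,0,0,0,0,0,0,0,0,0]}}

```text
clock: 13.65
tool_pos: [0.3923, 0.2097, 0.1369]
ee_rot: [0.0, 0.707, 0.0, 0.707]
wrist_force: [1.3, 1.0, -1.4]
width: 0.0585
```

```bash
python3 go.py .376 .271 .1 1.5708
```

```text
clk 13.65 tcp [0.392 0.21  0.137] w 0.0585 F [ 1.263  1.026 -1.39 ] q [-0.518  0.409 -0.134  2.297  0.125  0.442  0.816]
tool axes
 [[ 0.001  0.    -1.   ]
 [-0.     1.     0.   ]
 [ 1.     0.     0.001]]
shift cm [ 3.69   6.133 -1.633]
rot [-0.     0.001 -0.   ]
```

Request:
{"method": "step_arm", "body": {"linear": [[0.5,2.5,-0.8],[1.5,4.5,-1.2],[2.5,5.8,-1.5],[2.8,6,-1.6],[2.8,6,-1.6],[2.8,6,-1.6],[2.8,6,-1.6]], "rot": [[0,0,0],[0,0,0],[0,0,0],[0,0,0],[0,0,0],[0,0,0],[0,0,0]], "fingers": [0,0,0,0,0,0,0]}}

```text
clock: 14.52
tool_pos: [0.3776, 0.2679, 0.1081]
ee_rot: [0.0, 0.707, -0.0, 0.707]
wrist_force: [0.3, 0.3, -2.0]
width: 0.0583
```

```bash
python3 - <<'E'
from cell import r,vision
import cv2
from h import *
d={n:vision.grab_frame(n) for n in("top","side")}
cv2.imwrite("pics/b4.png",cv2.resize(np.hstack([d["top"]["frame"][200:340,100:280],d["side"]["frame"][90:230,100:280]]),None,fx=2.2,fy=2.2,interpolation=cv2.INTER_CUBIC)[:,:,::-1])
E
python3 go.py .3765 .2705 .0738 1.5708
```

```text
clk 14.62 tcp [0.378 0.268 0.108] w 0.0582 F [-0.16   0.045 -2.028] q [-0.662  0.477 -0.107  2.283  0.131  0.386  0.691]
tool axes
 [[ 0.  0. -1.]
 [ 0.  1.  0.]
 [ 1. -0.  0.]]
shift cm [ 3.422  0.232 -0.107]
rot [-0.  0. -0.]
```

View pics/b4.png

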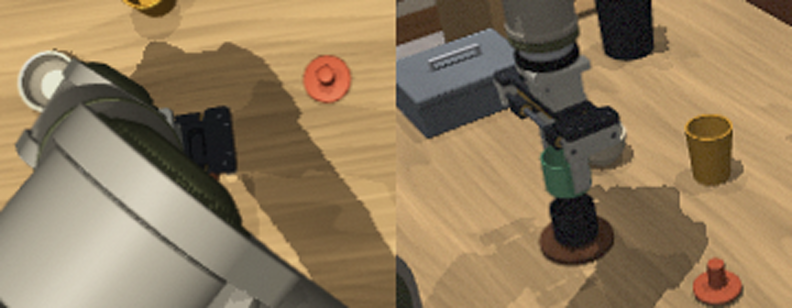

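Run:
```python
from cell import r,vision
import cv2
from h import *
f=vision.grab_frame("side");W=cloud(f)
cv2.imwrite("pics/b5.png",cv2.resize(f["frame"][135:225,140:230],None,fx=7,fy=7,interpolation=cv2.INTER_CUBIC)[:,:,::-1])
for x in(.366,.3776):
  b=.092;h=hullmask(f,(x,.268),[(.03,b+.008),(.03,b+.054)]).reshape(-1,2);print(x,(h.min(0)-[140,135])*7,(h.max(0)-[140,135])*7)
h=hullmask(f,(.376,.2705),[(.03,.02),(.03,.066)]).reshape(-1,2);print((h.min(0)-[140,135])*7,(h.max(0)-[140,135])*7)
fr=f["frame"].astype(int); g=(fr[...,1]>fr[...,0]*1.5)&(fr[...,1]>40); g[:, :140]=0; g[:,230:]=0; g[:135]=0;g[225:]=0
p=W[g];p=p[~np.isnan(p[:,0])];print(len(p),p.min(0),p.max(0)); 
for z in(.10,.115,.13):
  q=p[abs(p[:,2]-z)<.008]; print(z,len(q),circ(q,.03) if len(q)>5 else 0)
```

```text
0.366 [150.32963562 142.43765259] [320.95143127 325.69033813]
0.3776 [176.74647522 131.96852112] [345.94265747 314.27880859]
[202.64645386 291.63124084] [364.5997467  468.69665527]
98 [0.34537767 0.23893467 0.1005665 ] [0.39006868 0.29966925 0.14970242]
0.1 7 (array([0.37754879, 0.26852408]), np.float64(0.0012417898153379001))
0.115 30 (array([0.37713291, 0.26691048]), np.float64(0.0020486418359369095))
0.13 38 (array([0.3782159 , 0.26596027]), np.float64(0.0020411574136898125))
```

View pics/b5.png

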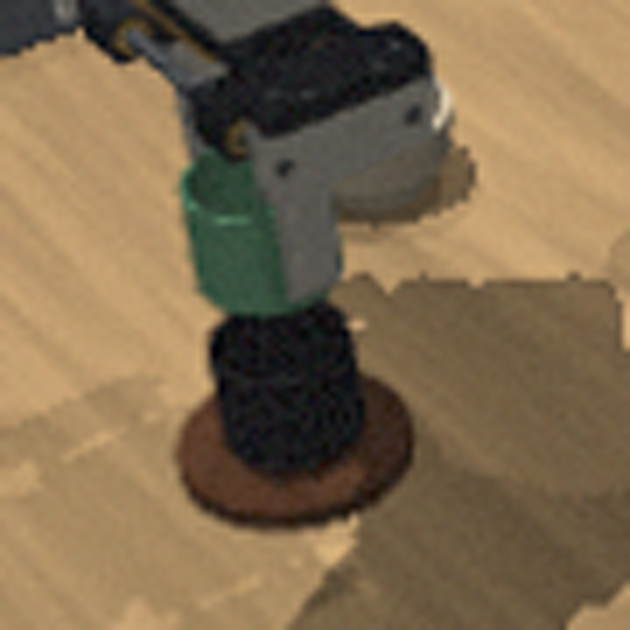

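The green jar (left edge at x=180) matches a jar on the TCP axis, so the apparent offset from the charcoal jar is only perspective. Lowering it now.

Request:
{"method": "step_arm", "body": {"linear": [[0.5,0.2,-0.1],[1,0.2,-0.1],[1.5,0.2,-0.1],[2,0.2,-0.1],[2.4,0.2,-0.1],[2.4,0.2,-0.1],[2.4,0.2,-0.1]], "rot": [[0,0,0],[0,0,0],[0,0,0],[0,0,0],[0,0,0],[0,0,0],[0,0,0]], "fingers": [0,0,0,0,0,0,0]}}

```text
clock: 15.55
tool_pos: [0.3764, 0.2705, 0.0838]
ee_rot: [-0.0, 0.707, 0.0, 0.707]
wrist_force: [0.3, 0.2, -1.9]
width: 0.0582
```

```bash
python3 go.py .3765 .2705 .0738 1.5708
```

```text
clk 15.55 tcp [0.376 0.271 0.084] w 0.0582 F [ 0.326  0.178 -1.902] q [-0.681  0.524 -0.09   2.3    0.143  0.323  0.676]
tool axes
 [[ 0.  0. -1.]
 [-0.  1.  0.]
 [ 1.  0.  0.]]
shift cm [ 1.004 -0.001  0.013]
rot [ 0.  0. -0.]
```

Request:
{"method": "step_arm", "body": {"linear": [[0.2,0,0],[0.4,0,0],[0.6,0,0],[0.8,0,0],[0.9,0,0],[0.95,0,0],[1.0,0,0],[1.05,0,0],[1.05,0,0]], "rot": [[0,0,0],[0,0,0],[0,0,0],[0,0,0],[0,0,0],[0,0,0],[0,0,0],[0,0,0],[0,0,0]], "fingers": [0,0,0,0,0,0,0,0,0]}}

```text
clock: 16.68
tool_pos: [0.3764, 0.2705, 0.0738]
ee_rot: [0.0, 0.707, 0.0, 0.707]
wrist_force: [-1.4, -1.8, 6.9]
width: 0.0587
```

Request:
{"method": "step_arm", "body": {"linear": [[0,0,0],[0,0,0],[0,0,0],[0,0,0],[-1,0,0],[-3,0,0],[-5,0,0],[-6.5,-1,1],[-6.5,-4,2],[-6.5,-8,4]], "rot": [[0,0,0],[0,0,0],[0,0,0],[0,0,0],[0,0,0],[0,0,0],[0,0,0],[0,0,0],[0,0,0],[0,0,0]], "fingers": [0.75,1,1,1,1,1,1,1,1,1]}}

```text
clock: 17.92
tool_pos: [0.4165, 0.1905, 0.1393]
ee_rot: [-0.001, 0.707, 0.001, 0.707]
wrist_force: [0.8, 0.6, -0.0]
width: 0.0929
```

```bash
python3 go.py .462 .0715 .10 1.5708
```

```text
clk 17.93 tcp [0.416 0.191 0.139] w 0.0929 F [ 0.836  0.623 -0.004] q [-0.448  0.416 -0.141  2.267  0.127  0.464  0.883]
tool axes
 [[ 0.001  0.001 -1.   ]
 [-0.003  1.     0.001]
 [ 1.     0.003  0.001]]
shift cm [  3.922 -11.918   4.515]
rot [ 0.003  0.001 -0.001]
```

Request:
{"method": "step_arm", "body": {"linear": [[0,-4,2],[1,-8,3.5],[3,-11,4.4],[5,-11.9,4.5],[6,-11.9,4.5],[6,-11.9,4.5],[6,-11.9,4.5]], "rot": [[0,0,0],[0,0,0],[0,0,0],[0,0,0],[0,0,0],[0,0,0],[0,0,0]], "fingers": [1,1,1,1,1,1,1]}}

```text
clock: 18.8
tool_pos: [0.4616, 0.0724, 0.0789]
ee_rot: [-0.0, 0.707, 0.001, 0.707]
wrist_force: [-0.7, 0.5, -0.2]
width: 0.093
```

```bash
python3 go.py .4625 .0715 .021 1.5708
python3 - <<'E'
from cell import vision
from h import *
for n in("top","side"):
  f=vision.grab_frame(n);W=cloud(f)
  try: print(n,silfit(f,W,(.376,.271),[(.03,.026),(.03,.112)],.026,.2))
  except Exception as e: print(e)
  p=band(W,(.376,.271),.035,.098,.125);print(len(p),circ(p,.029), p[:,2].max())
  cv2.imwrite(f"pics/c_{n}.png",f["frame"][:,:,::-1])
import numpy as np
a=cv2.imread("pics/c_top.png")[200:340,100:280];b=cv2.imread("pics/c_side.png")[90:230,100:300]
cv2.imwrite("pics/b6.png",cv2.resize(np.hstack([a,b]),None,fx=2,fy=2))
E
```

```text
clk 18.8 tcp [0.462 0.072 0.079] w 0.093 F [-0.656  0.527 -0.23 ] q [-0.195  0.536 -0.115  2.295  0.187  0.318  1.1  ]
tool axes
 [[ 0.001  0.    -1.   ]
 [-0.002  1.     0.   ]
 [ 1.     0.002  0.001]]
shift cm [ 5.792 -0.089  0.088]
rot [ 0.002  0.001 -0.   ]
top (array([0.37561287, 0.26845296]), 520.5, 541.5915309868287)
127 (array([0.37486427, 0.26770481]), np.float64(0.001125937732095099)) 0.11881878163321435
side (array([0.37429302, 0.26987339]), 695.5, 727.9959067633608)
191 (array([0.37425477, 0.26965321]), np.float64(0.002023217008268417)) 0.11524765964744631
```

View pics/b6.png

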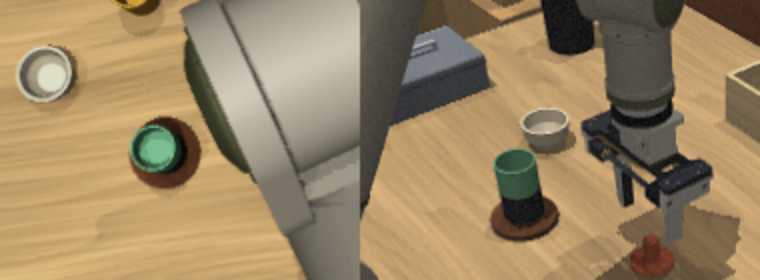

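Request:
{"method": "step_arm", "body": {"linear": [[1.5,0,0.15],[3,0,0.15],[4.3,0,0.15],[5.2,0,0.15],[5.7,0,0.15],[5.7,0,0.15],[5.7,0,0.15]], "rot": [[0,0,0],[0,0,0],[0,0,0],[0,0,0],[0,0,0],[0,0,0],[0,0,0]], "fingers": [1,1,1,1,1,1,1]}}

```text
clock: 19.77
tool_pos: [0.463, 0.0715, 0.0216]
ee_rot: [-0.0, 0.707, 0.0, 0.707]
wrist_force: [-0.2, -1.1, -0.1]
width: 0.0933
```

Request:
{"method": "step_arm", "body": {"linear": [[0,0,0],[0,0,0],[0,0,0],[0,0,0],[0,0,0],[0,0,0],[0,0,0],[0,0,0],[0,0,0],[0,0,0]], "rot": [[0,0,0],[0,0,0],[0,0,0],[0,0,0],[0,0,0],[0,0,0],[0,0,0],[0,0,0],[0,0,0],[0,0,0]], "fingers": [0.6,0.4,0,0,0,0,0,0,0,0]}}

```text
clock: 21.02
tool_pos: [0.4629, 0.0715, 0.0213]
ee_rot: [-0.0, 0.707, 0.0, 0.707]
wrist_force: [-0.0, -0.1, -1.0]
width: 0.0214
```

```bash
python3 go.py .3765 .2705 .17 1.5708
```

```text
clk 21.02 tcp [0.463 0.072 0.021] w 0.0214 F [-0.015 -0.107 -1.033] q [-0.232  0.653 -0.061  2.323  0.219  0.171  1.075]
tool axes
 [[ 0. -0. -1.]
 [-0.  1. -0.]
 [ 1.  0.  0.]]
shift cm [-14.87   19.902  -8.632]
rot [0. 0. 0.]
```

Request:
{"method": "step_arm", "body": {"linear": [[-1,0,0],[-3,0,0],[-6,0,0],[-9,0.5,0],[-12,3,-1],[-14.5,7,-3],[-15,11,-5],[-15,14.5,-7],[-15,17,-8],[-15,18.5,-8.5]], "rot": [[0,0,0],[0,0,0],[0,0,0],[0,0,0],[0,0,0],[0,0,0],[0,0,0],[0,0,0],[0,0,0],[0,0,0]], "fingers": [0,0,0,0,0,0,0,0,0,0]}}

```text
clock: 22.28
tool_pos: [0.3771, 0.2575, 0.1719]
ee_rot: [-0.001, 0.707, 0.001, 0.707]
wrist_force: [1.1, -0.1, -1.3]
width: 0.0211
```

```bash
python3 go.py .3765 .2705 .145 1.5708
```

```text
clk 22.27 tcp [0.377 0.258 0.172] w 0.0211 F [ 1.051 -0.104 -1.311] q [-0.587  0.36  -0.178  2.237  0.119  0.553  0.717]
tool axes
 [[ 0.     0.    -1.   ]
 [-0.002  1.     0.   ]
 [ 1.     0.002  0.   ]]
shift cm [ 2.693  1.295 -0.061]
rot [ 0.002  0.    -0.   ]
```

Request:
{"method": "step_arm", "body": {"linear": [[0.3,1,0],[1.2,1.25,-0.05],[2,1.25,-0.05],[2.5,1.25,-0.05],[2.5,1.25,-0.05],[2.5,1.25,-0.05]], "rot": [[0,0,0],[0,0,0],[0,0,0],[0,0,0],[0,0,0],[0,0,0]], "fingers": [0,0,0,0,0,0]}}

```text
clock: 23.02
tool_pos: [0.3774, 0.2688, 0.1463]
ee_rot: [-0.0, 0.707, -0.0, 0.707]
wrist_force: [0.8, 0.4, -1.0]
width: 0.0211
```

```bash
python3 - <<'E'
from cell import r,vision
import cv2
from h import *
f=vision.grab_frame("side");W=cloud(f)
cv2.imwrite("pics/b7.png",cv2.resize(f["frame"][105:225,130:250],None,fx=5,fy=5,interpolation=cv2.INTER_CUBIC)[:,:,::-1])
tz=r.state()["tool_pos"][2]-.0213
h=hullmask(f,(.3765,.2705),[(.031,tz+.008),(.031,tz+.014)]).reshape(-1,2);print((h.min(0)-[130,105])*5,(h.max(0)-[130,105])*5)
E
python3 go.py .3765 .2705 .1253 1.5708
```

```text
[172.49641418 252.24380493] [287.09861755 325.36605835]
clk 23.07 tcp [0.377 0.269 0.146] w 0.0216 F [ 0.479  0.784 -0.276] q [-0.619  0.41  -0.164  2.248  0.138  0.493  0.679]
tool axes
 [[ 0.  0. -1.]
 [ 0.  1.  0.]
 [ 1. -0.  0.]]
shift cm [ 2.117  0.158 -0.099]
rot [-0.  0. -0.]
```

View pics/b7.png

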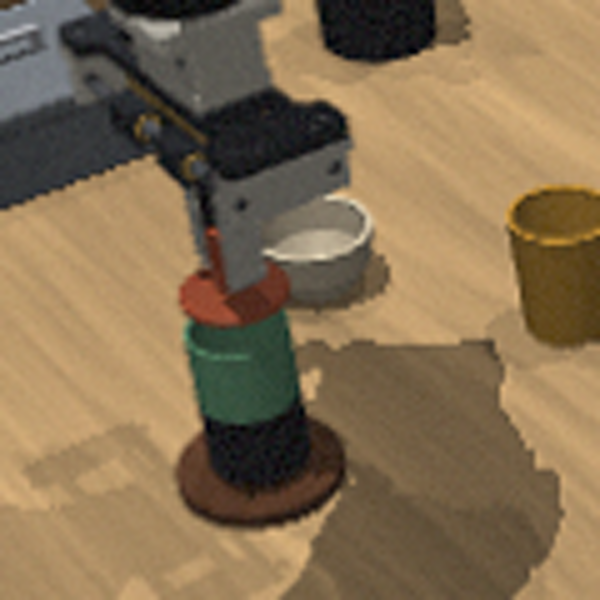

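The lid plate (x 178–292) is level and lined up over the green jar. Lowering it.

Request:
{"method": "step_arm", "body": {"linear": [[0.4,0.15,-0.1],[0.8,0.15,-0.1],[1.1,0.15,-0.1],[1.4,0.15,-0.1],[1.6,0.15,-0.1],[1.8,0.15,-0.1],[1.9,0.15,-0.1],[2.0,0.15,-0.1],[2.05,0.15,-0.1],[2.1,0.15,-0.1]], "rot": [[0,0,0],[0,0,0],[0,0,0],[0,0,0],[0,0,0],[0,0,0],[0,0,0],[0,0,0],[0,0,0],[0,0,0]], "fingers": [0,0,0,0,0,0,0,0,0,0]}}

```text
clock: 24.32
tool_pos: [0.3764, 0.2705, 0.1253]
ee_rot: [-0.0, 0.707, 0.0, 0.707]
wrist_force: [-0.0, 0.3, -1.4]
width: 0.0212
```

```bash
python3 go.py .3765 .2705 .1253 1.5708
```

```text
clk 24.32 tcp [0.376 0.27  0.125] w 0.0212 F [-0.004  0.288 -1.374] q [-0.635  0.447 -0.15   2.267  0.154  0.437  0.661]
tool axes
 [[ 0.  0. -1.]
 [-0.  1.  0.]
 [ 1.  0.  0.]]
shift cm [0.004 0.    0.012]
rot [ 0.  0. -0.]
```

Not in contact yet, so 1 mm further.

Request:
{"method": "step_arm", "body": {"linear": [[0.05,0,0],[0.1,0,0],[0.1,0,0]], "rot": [[0,0,0],[0,0,0],[0,0,0]], "fingers": [0,0,0]}}

```text
clock: 24.7
tool_pos: [0.3766, 0.2706, 0.1252]
ee_rot: [0.0, 0.707, 0.0, 0.707]
wrist_force: [-1.4, -2.0, 12.5]
width: 0.021
```

Request:
{"method": "step_arm", "body": {"linear": [[0,0,0],[0,0,0],[0,0,0],[0,0,0],[-1,0,0],[-3,0,0],[-5,0,0],[-5.5,-2,2],[-5.5,-6,4],[-5.5,-11,6]], "rot": [[0,0,0],[0,0,0],[0,0,0],[0,0,0],[0,0,0],[0,0,0],[0,0,0],[0,0,0],[0,0,0],[0,0,0]], "fingers": [0.35,0.5,0.6,0.6,0.6,0.6,0.6,1,1,1]}}

```text
clock: 25.95
tool_pos: [0.4371, 0.1602, 0.1802]
ee_rot: [-0.0, 0.707, 0.001, 0.708]
wrist_force: [0.0, -0.4, -0.1]
width: 0.0815
```

```bash
python3 go.py .583 -.248 .14 1.5708
```

```text
clk 25.95 tcp [0.437 0.16  0.18 ] w 0.0815 F [ 0.014 -0.395 -0.101] q [-0.339  0.355 -0.176  2.211  0.111  0.582  0.977]
tool axes
 [[ 0.001  0.001 -1.   ]
 [-0.002  1.     0.001]
 [ 1.     0.002  0.001]]
shift cm [  3.996 -40.857  14.491]
rot [ 0.002  0.001 -0.001]
```

Request:
{"method": "step_arm", "body": {"linear": [[0,-5,2],[0,-10,4],[0,-15,6],[0,-20,8],[0,-25,10],[1,-30,12],[2,-35,13.5],[3,-39,14.5],[4,-40.8,14.5],[4,-40.8,14.5]], "rot": [[0,0,0],[0,0,0],[0,0,0],[0,0,0],[0,0,0],[0,0,0],[0,0,0],[0,0,0],[0,0,0],[0,0,0]], "fingers": [1,1,1,1,1,1,1,1,1,1]}}

```text
clock: 27.2
tool_pos: [0.5803, -0.2479, 0.1387]
ee_rot: [0.001, 0.708, -0.0, 0.707]
wrist_force: [-0.9, 0.5, -0.6]
width: 0.0928
```

```bash
python3 go.py .583 -.248 .08 1.5708
python3 - <<'E'
from cell import vision
from h import *
d={n:vision.grab_frame(n) for n in("top","side")}
for n,f in d.items():
  W=cloud(f)
  for nm,c,p,z0 in(("lid",(.376,.271),[(.011,.128),(.011,.154)],.128),("white",(.624,-.072),KNOB,.024)):
    try: print(n,nm,silfit(f,W,c,p,z0,.2))
    except Exception as e: print(n,nm,"fail")
a=d["top"]["frame"][200:340,100:280];b=d["side"]["frame"][90:230,100:300]
cv2.imwrite("pics/b8.png",cv2.resize(np.hstack([a,b]),None,fx=2,fy=2)[:,:,::-1])
E
```

```text
clk 27.2 tcp [ 0.58  -0.248  0.139] w 0.0928 F [-0.885  0.469 -0.558] q [ 0.409  0.583 -0.143  1.885  0.124  0.683  1.762]
tool axes
 [[-0.002  0.001 -1.   ]
 [ 0.002  1.     0.001]
 [ 1.    -0.002 -0.002]]
shift cm [ 5.871 -0.01   0.276]
rot [-0.002 -0.002 -0.001]
top lid (array([0.37625292, 0.26856944]), 65.5, 78.13689545844682)
top white (array([ 0.62634172, -0.07074688]), 52.5, 63.49133594101295)
side lid (array([0.37505583, 0.26990016]), 68.0, 92.4462706829654)
side white (array([ 0.62407803, -0.07050682]), 69.0, 92.51866377703846)
```

View pics/b8.png

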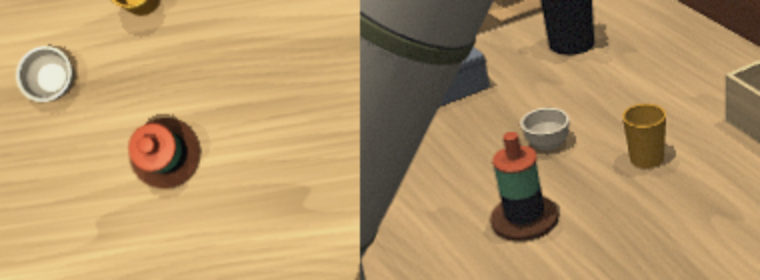

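The first stack is complete, level and centred (camera reads the lid at about (0.3757, 0.269), jar top at (0.3746, 0.269)). Next is the blue jar.

Request:
{"method": "step_arm", "body": {"linear": [[2.5,0,0.2],[5,0,0.2],[7.5,0,0.2],[10,0,0.2],[11.5,0,0.2],[12.2,0,0.2],[12.2,0,0.2],[12.2,0,0.2]], "rot": [[0,0,0],[0,0,0],[0,0,0],[0,0,0],[0,0,0],[0,0,0],[0,0,0],[0,0,0]], "fingers": [1,1,1,1,1,1,1,1]}}

```text
clock: 28.3
tool_pos: [0.5839, -0.2476, 0.0182]
ee_rot: [-0.0, 0.707, -0.0, 0.708]
wrist_force: [0.1, 0.8, -0.5]
width: 0.0929
```

Request:
{"method": "step_arm", "body": {"linear": [[0,0,0],[0,0,0],[0,0,0],[0,0,0],[0,0,0],[0,0,0]], "rot": [[0,0,0],[0,0,0],[0,0,0],[0,0,0],[0,0,0],[0,0,0]], "fingers": [0,0,0,0,0,0]}}

```text
clock: 29.05
tool_pos: [0.5835, -0.2476, 0.0174]
ee_rot: [-0.0, 0.707, 0.0, 0.707]
wrist_force: [-0.9, -0.1, 1.6]
width: 0.0584
```

```bash
python3 go.py .516 -.409 .07 1.5708
```

```text
clk 29.05 tcp [ 0.583 -0.248  0.017] w 0.0584 F [-0.868 -0.149  1.647] q [ 0.381  0.752 -0.106  1.942  0.165  0.455  1.726]
tool axes
 [[ 0. -0. -1.]
 [-0.  1. -0.]
 [ 1.  0.  0.]]
shift cm [ -5.259 -16.143  -6.749]
rot [0. 0. 0.]
```

Request:
{"method": "step_arm", "body": {"linear": [[-1,0,0],[-2.5,0,0],[-4.5,-1,-0.5],[-6,-4,-1.5],[-6,-7.5,-3],[-6,-11,-4.5],[-6,-14,-6],[-6,-15.7,-6.6],[-6,-16.1,-6.7],[-6,-16.1,-6.7]], "rot": [[0,0,0],[0,0,0],[0,0,0],[0,0,0],[0,0,0],[0,0,0],[0,0,0],[0,0,0],[0,0,0],[0,0,0]], "fingers": [0,0,0,0,0,0,0,0,0,0]}}

```text
clock: 30.3
tool_pos: [0.5172, -0.4076, 0.0776]
ee_rot: [-0.0, 0.707, 0.001, 0.707]
wrist_force: [0.5, 0.3, -1.4]
width: 0.0585
```

```bash
python3 go.py .516 -.409 .0294 1.5708
```

```text
clk 30.3 tcp [ 0.517 -0.408  0.078] w 0.0585 F [ 0.543  0.283 -1.367] q [ 0.685  0.69  -0.159  1.858  0.176  0.607  1.988]
tool axes
 [[ 0.001  0.001 -1.   ]
 [-0.001  1.     0.001]
 [ 1.     0.001  0.001]]
shift cm [ 4.822 -0.144 -0.123]
rot [ 0.001  0.001 -0.001]
```

Request:
{"method": "step_arm", "body": {"linear": [[1,-0.1,-0.1],[2,-0.1,-0.1],[3,-0.1,-0.1],[3.7,-0.1,-0.1],[4.1,-0.1,-0.1],[4.4,-0.1,-0.1],[4.5,-0.1,-0.1],[4.5,-0.1,-0.1]], "rot": [[0,0,0],[0,0,0],[0,0,0],[0,0,0],[0,0,0],[0,0,0],[0,0,0],[0,0,0]], "fingers": [0,0,0,0,0,0,0,0]}}

```text
clock: 31.3
tool_pos: [0.5156, -0.4096, 0.0325]
ee_rot: [-0.0, 0.707, -0.0, 0.707]
wrist_force: [0.3, -0.5, -1.2]
width: 0.0585
```

```bash
python3 go.py .516 -.409 .0294 1.5708
```

```text
clk 31.3 tcp [ 0.516 -0.41   0.032] w 0.0585 F [ 0.254 -0.466 -1.182] q [ 0.676  0.751 -0.142  1.877  0.193  0.526  1.976]
tool axes
 [[ 0. -0. -1.]
 [-0.  1. -0.]
 [ 1.  0.  0.]]
shift cm [0.307 0.056 0.044]
rot [0. 0. 0.]
```

Request:
{"method": "step_arm", "body": {"linear": [[0.1,0,0],[0.2,0,0],[0.25,0,0],[0.3,0,0],[0.35,0,0],[0.35,0,0]], "rot": [[0,0,0],[0,0,0],[0,0,0],[0,0,0],[0,0,0],[0,0,0]], "fingers": [0,0,0,0,0,0]}}

```text
clock: 32.05
tool_pos: [0.5155, -0.4095, 0.0294]
ee_rot: [-0.0, 0.707, -0.0, 0.707]
wrist_force: [-2.5, 1.5, 4.2]
width: 0.0586
```

Request:
{"method": "step_arm", "body": {"linear": [[0,0,0],[0,0,0],[0,0,0],[0,0,0],[-1,0,0],[-3,0,0],[-6,0,0],[-8.5,2,1],[-9,6,3],[-9,11,5]], "rot": [[0,0,0],[0,0,0],[0,0,0],[0,0,0],[0,0,0],[0,0,0],[0,0,0],[0,0,0],[0,0,0],[0,0,0]], "fingers": [0.75,1,1,1,1,1,1,1,1,1]}}

```text
clock: 33.3
tool_pos: [0.5664, -0.2998, 0.1214]
ee_rot: [0.0, 0.706, -0.001, 0.708]
wrist_force: [1.3, 0.7, 0.5]
width: 0.093
```

```bash
python3 go.py .6262 -.070 .08 1.5708
```

```text
clk 33.3 tcp [ 0.566 -0.3    0.121] w 0.093 F [1.299 0.745 0.451] q [ 0.502  0.614 -0.158  1.878  0.149  0.657  1.823]
tool axes
 [[ 0.003 -0.002 -1.   ]
 [ 0.002  1.    -0.002]
 [ 1.    -0.002  0.003]]
shift cm [ 4.115 23.002  5.916]
rot [-0.002  0.003  0.002]
```

Request:
{"method": "step_arm", "body": {"linear": [[0,5,1.5],[0,10,3],[0,15,4.5],[1,20,5.8],[2.5,22.8,5.9],[4,23,5.9],[4,23,5.9],[4,23,5.9]], "rot": [[0,0,0],[0,0,0],[0,0,0],[0,0,0],[0,0,0],[0,0,0],[0,0,0],[0,0,0]], "fingers": [1,1,1,1,1,1,1,1]}}

```text
clock: 34.3
tool_pos: [0.6245, -0.0715, 0.0794]
ee_rot: [0.0, 0.707, -0.001, 0.707]
wrist_force: [0.4, -0.9, -0.7]
width: 0.0929
```

```bash
python3 go.py .6262 -.070 .022 1.5708
python3 - <<'E'
from cell import vision
from h import *
d={n:vision.grab_frame(n) for n in("top","side")}
for n,f in d.items():
  W=cloud(f)
  try: print(n,silfit(f,W,(.515,-.41),[(.03,.026),(.03,.066)],.026,.1))
  except Exception as e: print(n,"fail")
a=d["top"]["frame"][140:280,320:460];b=d["side"]["frame"][180:360,250:450]
cv2.imwrite("pics/b9.png",cv2.resize(np.hstack([cv2.resize(a,(180,180)),b]),None,fx=2,fy=2)[:,:,::-1])
E
```

```text
clk 34.3 tcp [ 0.624 -0.072  0.079] w 0.0929 F [ 0.427 -0.899 -0.732] q [ 0.101  0.658 -0.117  1.93   0.137  0.56   1.461]
tool axes
 [[ 0.    -0.001 -1.   ]
 [ 0.002  1.    -0.001]
 [ 1.    -0.002  0.   ]]
shift cm [5.743 0.158 0.168]
rot [-0.002  0.     0.001]
top (array([ 0.51490041, -0.41191092]), 428.0, 439.78118308843113)
side (array([ 0.51348239, -0.40839568]), 787.5, 826.83635298023)
```

View pics/b9.png

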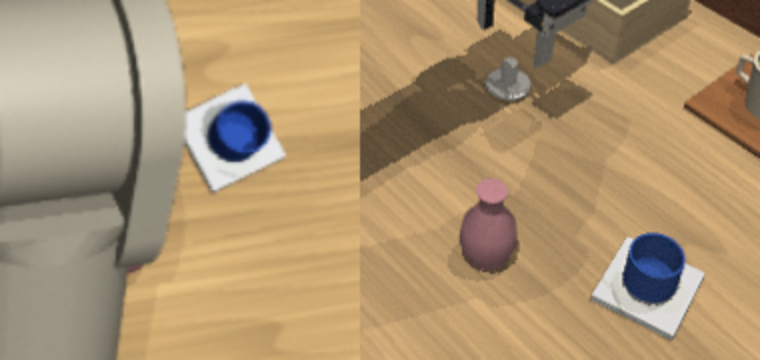

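The blue jar stands centred on the tile, within about 1 mm of the measured tile centre. Now the white lid.

Request:
{"method": "step_arm", "body": {"linear": [[1.5,0.1,0.1],[3,0.1,0.1],[4.3,0.1,0.1],[5.2,0.1,0.1],[5.7,0.1,0.1],[5.7,0.1,0.1],[5.7,0.1,0.1]], "rot": [[0,0,0],[0,0,0],[0,0,0],[0,0,0],[0,0,0],[0,0,0],[0,0,0]], "fingers": [1,1,1,1,1,1,1]}}

```text
clock: 35.28
tool_pos: [0.6257, -0.0685, 0.0222]
ee_rot: [-0.0, 0.707, 0.0, 0.707]
wrist_force: [0.6, 1.0, -0.8]
width: 0.0928
```

Request:
{"method": "step_arm", "body": {"linear": [[0,0,0],[0,0,0],[0,0,0],[0,0,0],[0,0,0],[0,0,0],[0,0,0],[0,0,0],[0,0,0],[0,0,0]], "rot": [[0,0,0],[0,0,0],[0,0,0],[0,0,0],[0,0,0],[0,0,0],[0,0,0],[0,0,0],[0,0,0],[0,0,0]], "fingers": [0.6,0.4,0,0,0,0,0,0,0,0]}}

```text
clock: 36.52
tool_pos: [0.6254, -0.0686, 0.0218]
ee_rot: [-0.0, 0.707, 0.0, 0.707]
wrist_force: [0.3, 0.1, -0.4]
width: 0.0211
```

```bash
python3 go.py .5155 -.4095 .12 1.5708
```

```text
clk 36.52 tcp [ 0.625 -0.069  0.022] w 0.0211 F [ 0.322  0.147 -0.445] q [ 0.084  0.742 -0.099  1.952  0.154  0.454  1.443]
tool axes
 [[-0. -0. -1.]
 [-0.  1. -0.]
 [ 1.  0. -0.]]
shift cm [ -9.817 -34.094 -10.993]
rot [ 0. -0.  0.]
```

Request:
{"method": "step_arm", "body": {"linear": [[-1,0,0],[-3,0,0],[-6,0,0],[-9,-2,0],[-10,-6,-1],[-10,-11,-3],[-10,-16,-5],[-10,-21,-7],[-10,-26,-8.5],[-10,-30,-10]], "rot": [[0,0,0],[0,0,0],[0,0,0],[0,0,0],[0,0,0],[0,0,0],[0,0,0],[0,0,0],[0,0,0],[0,0,0]], "fingers": [0,0,0,0,0,0,0,0,0,0]}}

```text
clock: 37.78
tool_pos: [0.5247, -0.371, 0.1235]
ee_rot: [-0.0, 0.707, -0.001, 0.708]
wrist_force: [0.4, 0.2, -1.6]
width: 0.0215
```

```bash
python3 go.py .5157 -.4095 .10 1.5708
```

```text
clk 37.77 tcp [ 0.525 -0.371  0.124] w 0.0215 F [ 0.449  0.159 -1.611] q [ 0.639  0.614 -0.17   1.87   0.159  0.668  1.945]
tool axes
 [[ 0.001 -0.001 -1.   ]
 [ 0.001  1.    -0.001]
 [ 1.    -0.001  0.001]]
shift cm [ 2.358 -3.851 -0.894]
rot [-0.001  0.001  0.001]
```

Request:
{"method": "step_arm", "body": {"linear": [[0.2,-2,-0.5],[0.8,-3.5,-0.8],[1.6,-3.8,-0.9],[2,-3.8,-0.9],[2,-3.8,-0.9],[2,-3.8,-0.9],[2,-3.8,-0.9]], "rot": [[0,0,0],[0,0,0],[0,0,0],[0,0,0],[0,0,0],[0,0,0],[0,0,0]], "fingers": [0,0,0,0,0,0,0]}}

```text
clock: 38.65
tool_pos: [0.5168, -0.4061, 0.1021]
ee_rot: [-0.0, 0.707, 0.0, 0.707]
wrist_force: [0.4, -0.1, -1.3]
width: 0.021
```

```bash
python3 - <<'E'
from cell import r,vision
from h import *
f=vision.grab_frame("side");W=cloud(f)
cv2.imwrite("pics/b10.png",cv2.resize(f["frame"][250:370,340:460],None,fx=5,fy=5,interpolation=cv2.INTER_CUBIC)[:,:,::-1])
s=r.state()["tool_pos"];tz=s[2]-.0218
h=hullmask(f,s,[(.031,tz+.008),(.031,tz+.014)]).reshape(-1,2);print((h.min(0)-[340,250])*5,(h.max(0)-[340,250])*5)
E
python3 go.py .5157 -.4095 .0798 1.5708
```

```text
[226.28234863 178.36364746] [377.83065796 305.24139404]
clk 38.7 tcp [ 0.517 -0.406  0.102] w 0.0213 F [-0.232  0.88  -1.386] q [ 0.689  0.657 -0.167  1.848  0.169  0.651  1.992]
tool axes
 [[ 0.    -0.    -1.   ]
 [-0.001  1.    -0.   ]
 [ 1.     0.001  0.   ]]
shift cm [ 2.229 -0.323 -0.105]
rot [0.001 0.    0.   ]
```

View pics/b10.png

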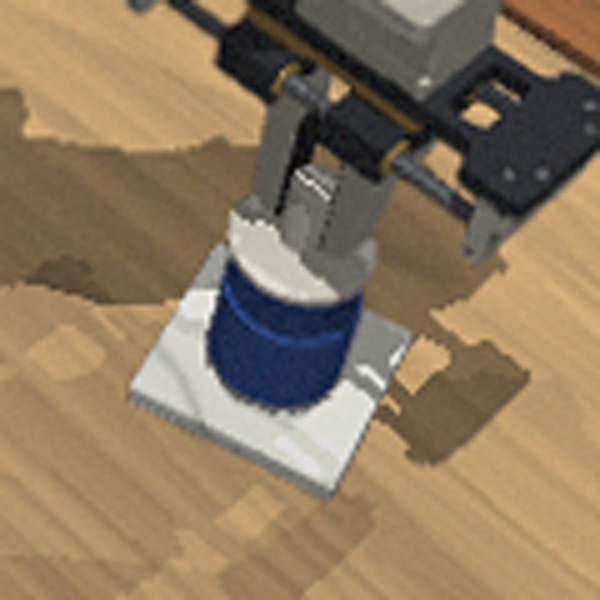

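The white lid (x 228–377) sits level where the model predicts. I'm correcting 3 mm in y and lowering it.

Request:
{"method": "step_arm", "body": {"linear": [[0,-0.2,-0.1],[0.4,-0.3,-0.1],[0.8,-0.3,-0.1],[1.1,-0.3,-0.1],[1.3,-0.3,-0.1],[1.3,-0.3,-0.1]], "rot": [[0,0,0],[0,0,0],[0,0,0],[0,0,0],[0,0,0],[0,0,0]], "fingers": [0,0,0,0,0,0]}}

```text
clock: 39.45
tool_pos: [0.5154, -0.4094, 0.0886]
ee_rot: [-0.0, 0.707, 0.0, 0.707]
wrist_force: [-0.7, -0.1, -1.8]
width: 0.0211
```

```bash
python3 go.py .5157 -.4095 .0798 1.5708
```

```text
clk 39.45 tcp [ 0.515 -0.409  0.089] w 0.0211 F [-0.653 -0.107 -1.775] q [ 0.691  0.675 -0.164  1.852  0.174  0.628  1.992]
tool axes
 [[-0.  0. -1.]
 [-0.  1.  0.]
 [ 1.  0. -0.]]
shift cm [ 0.877 -0.013  0.026]
rot [ 0. -0. -0.]
```

Request:
{"method": "step_arm", "body": {"linear": [[0.2,0,0],[0.4,0,0],[0.55,0,0],[0.7,0,0],[0.8,0,0],[0.85,0,0],[0.9,0,0],[0.9,0,0]], "rot": [[0,0,0],[0,0,0],[0,0,0],[0,0,0],[0,0,0],[0,0,0],[0,0,0],[0,0,0]], "fingers": [0,0,0,0,0,0,0,0]}}

```text
clock: 40.45
tool_pos: [0.5155, -0.4095, 0.0799]
ee_rot: [-0.0, 0.707, 0.0, 0.707]
wrist_force: [0.1, 0.4, -0.4]
width: 0.0212
```

Request:
{"method": "step_arm", "body": {"linear": [[0.05,0,0],[0.1,0,0],[0.1,0,0]], "rot": [[0,0,0],[0,0,0],[0,0,0]], "fingers": [0,0,0]}}

```text
clock: 40.83
tool_pos: [0.5157, -0.4095, 0.0797]
ee_rot: [-0.0, 0.707, -0.0, 0.707]
wrist_force: [-2.3, 1.3, 7.7]
width: 0.0212
```

Seated. Releasing and retreating clear of both sets.

Request:
{"method": "step_arm", "body": {"linear": [[0,0,0],[0,0,0],[0,0,0],[0,0,0],[-1,0,0],[-3,0,0],[-6,0,0],[-9,1,1],[-11,5,4],[-11,10,8]], "rot": [[0,0,0],[0,0,0],[0,0,0],[0,0,0],[0,0,0],[0,0,0],[0,0,0],[0,0,0],[0,0,0],[0,0,0]], "fingers": [0.35,0.5,0.6,0.6,0.6,0.6,0.6,0.6,0.6,0.6]}}

```text
clock: 42.08
tool_pos: [0.5956, -0.3117, 0.1928]
ee_rot: [0.0, 0.706, -0.002, 0.709]
wrist_force: [0.3, -0.2, -0.3]
width: 0.0559
```

Request:
{"method": "step_arm", "body": {"linear": [[0,5,2],[0,10,4],[0,15,5],[0,20,5],[0,24,5],[0,24,5],[0,24,5],[0,24,5]], "rot": [[0,0,0],[0,0,0],[0,0,0],[0,0,0],[0,0,0],[0,0,0],[0,0,0],[0,0,0]], "fingers": [0.6,0.6,0.6,0.6,0.6,0.6,0.6,0.6]}}

```text
clock: 43.08
tool_pos: [0.6445, -0.0725, 0.1893]
ee_rot: [0.0, 0.707, -0.001, 0.707]
wrist_force: [-1.8, -0.9, -1.4]
width: 0.0559
```

```bash
python3 - <<'E'
from cell import vision
from h import *
np.set_printoptions(precision=4,suppress=True)
d={n:vision.grab_frame(n) for n in("top","side")}
obj=dict(stack=((.376,.27),[(.03,.026),(.03,.126)],.026,.126),tlid=((.376,.27),[(.011,.128),(.011,.154)],.128,.2),wlid=((.515,-.41),[(.011,.082),(.011,.108)],.082,.2),blue=((.515,-.41),[(.03,.026),(.03,.066)],.026,.066),vase=((.404,-.26),[(.02,.02),(.033,.05),(.012,.11)],.02,1),tumbler=((.615,.282),[(.025,.0),(.034,.085)],.02,1),bowl=((.51,.43),[(.025,.02),(.04,.045)],.02,1))
for n,f in d.items():
  W=cloud(f)
  for o,(c,p,z0,z1) in obj.items():
    try: print(n,o,*silfit(f,W,c,p,z0,z1,.06), "ztop",round(float(band(W,c,.012,.03,.3)[:,2].max()),4))
    except Exception as e: print(n,o,"fail")
cv2.imwrite("pics/e_top.png",d["top"]["frame"][:,:,::-1]);cv2.imwrite("pics/e_side.png",d["side"]["frame"][:,:,::-1])
E
python3 go.py
```

```text
top stack [0.3759 0.2686] 549.0 574.374909175327 ztop 0.1592
top tlid [0.3762 0.2685] 66.0 78.13469533855096 ztop 0.1592
top wlid [ 0.5177 -0.4146] 49.0 76.53622424206696 ztop 0.1162
top blue fail
top vase fail
top tumbler fail
top bowl fail
side stack [0.3718 0.2628] 725.5 825.798280783114 ztop 0.1564
side tlid [0.3746 0.2694] 70.0 92.52341385430191 ztop 0.1564
side wlid [ 0.5145 -0.4094] 139.0 157.36639704881236 ztop 0.1112
side blue [ 0.4987 -0.4157] 446.5 847.1426461855881 ztop 0.1112
side vase [ 0.4093 -0.2592] 914.5 764.893591826316 ztop 0.1148
side tumbler fail
side bowl fail
clk 43.17 tcp [ 0.644 -0.072  0.189] w 0.0555 F [-0.567 -0.506 -0.05 ] q [ 0.144  0.544 -0.182  1.804  0.131  0.805  1.467]
tool axes
 [[ 0.    -0.    -1.   ]
 [ 0.002  1.    -0.   ]
 [ 1.    -0.002  0.   ]]h.py:33: RuntimeWarning: invalid value encountered in divide
  def cen(h): M=cv2.moments(h); return np.array([M["m10"],M["m01"]])/M["m00"],M["m00"]
```

View pics/e_top.png

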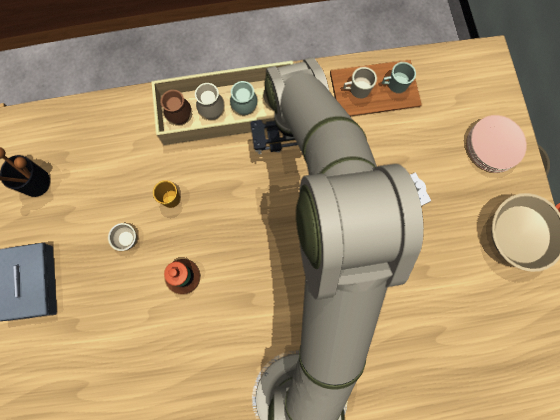

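View pics/e_side.png

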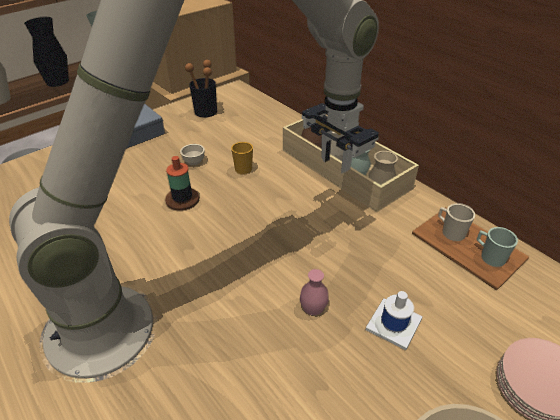

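The views show both sets complete and upright: the stack at top (179,274) and the white-lidded blue jar at side (397,313). The vase (315,298), bowl and tumbler are at their original pixels. Handing in.

Run:
```python
from cell import ticket
print(ticket.finish_job())
```

```text
the job is handed in; nothing more can be done
None
```

Both sets are built and the job was handed in at about 43 s. The interface gives no verdict. On the round board are the charcoal jar, the green jar and the terracotta lid; on the marble tile is the blue jar with the white lid. Each piece was lowered until the wrist force showed contact, within about 1 mm of its calculated seated height, and then released.

**Last checks:**
- **Centring:** Camera fits put the stacked pieces within about 1–2 mm of the axis below. The charcoal jar was within about 2 mm of the board's centre, and the blue jar about 1 mm from the tile's.
- **Heights:** The measured tops read 2–8 mm high, the same bias the cameras showed on objects of known height.
- **Bystanders:** The vase, tumbler and bowl looked unmoved. Only the vase got a numeric fit at the end, and it agreed with the start to 0.1 mm. The tumbler and bowl were judged by eye.

**Checks that failed or disagreed:**
- **Camera offset:** The two cameras differ by about 2–4 mm in x, so I averaged them.
- **Gripper reading:** The green and blue jars read about 58.5 mm across in the gripper instead of 60 mm. The pictures showed the green jar held normally; I did not check the blue one in the grip.
- **Final fits:** The arm blocked much of the top view, so the top-view fits of the blue jar and vase failed and the one for the white lid was distorted. The side-view fits of the blue jar and the stack body were also distorted. I relied on the side-view fit of the white lid's knob, plus the earlier clear fits of the jars.

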